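Tighten the big cable gland: finger-tight plus a quarter turn

ROBOT

A 7-joint arm with a two-finger parallel gripper is mounted at the origin on the work surface. World frame = base frame: x ahead of the robot, y to its left, z up, the work surface at z = 0. Lengths are in m, angles in rad, forces in N, time in s.
With the tool pointing down it reaches from about 0.4 to 0.85 m from the base axis. Payload 4.5 kg.
Tool frame: the origin (TCP) lies at the very end of the fingers, on their centre line; the grasp point (between the pads) lies 19 mm behind it; z points along the fingers, y is the line along which they close (so a half turn about z gives the same grasp; the last joint's range is limited). The gripper opens to 88 mm and grips with 3 to 60 N. Pads are 18 mm wide; open, the fingers measure 123 mm over their backs; the gripper's body (75 mm by 187 mm) begins 45 mm behind the grasp point.
Start: joints at [-1.19, 0.689, -0.195, 1.565, 0.157, 0.902, -0.215], TCP at [0.212, 0.588, 0.239] pointing down, gripper open.
Joint ranges: [-3.01, 3.01], [-0.46, 2.08], [-1.47, 1.51], [0.13, 2.56], [-1, 4.14], [0.04, 2.09], [-2.66, 2.66]. Speed limits (rad/s): [2.57, 2.57, 3.14, 3.14, 3.14, 3.14, 3.14].

INTERFACE

Orientations are given as a unit quaternion [x, y, z, w].
In Python, from plant import r, optics gives the robot as it stands.
- The arm moves only by the tool servo_tool, never from a script. Its arguments are lists of equal length, an entry for each row: "translation": the shift along the tool's x, y, z in m, a list of three; "turn": the turn, a rotation vector about the tool's x, y, z in rad, a list of three. In form: {"translation": [[dx, dy, dz], ...], "turn": [[rx, ry, rz], ...]}. A call has 1 to 10 rows; each row shifts and turns the commanded pose from where the row before left it, along the tool's axes as they then stand; what a row does not reach is not made up. A row lasts 1/8 s, in which the tool goes at most 62.5 mm and 10.7 degrees, less where a joint would pass 70% of its speed; a pose out of reach is approached as far as the arm can. A call is refused whole if a number of a shift passes 0.0625 or a number of a turn 0.188, either way. A call with a gripper value outside its range is refused whole. "grip" is the opening, from 0 (shut) to 1 (fully open), set as the call begins (left out, the last holds). The fingers move at their own pace and stop on an object; "grip_force" is the grip in N (left out, the last holds). Time passes only in rows, so rows that do not move let the fingers close. It gives the time, the measured TCP pose, the force, the opening and the grip force at its end, in the units of the state.
- r.get_state(): the state, without advancing time (a new reading comes with each control period).
- optics.snapshot(name): name is "scene" or "top" or "wrist"; returns a dict with "img" (384x512x3 uint8, red, green, blue), "z_map" (384x512 float32, m along the optical axis (not along the pixel's ray), 0 where there is no reading), "mtx" (3x3 intrinsics, pixels), "R" (3x3) and "t" (3): a world point X has camera coordinates R X + t. Camera axes: x right, y down, z forward; pixel columns grow to the right and rows downward; lengths in m; the calibration is good to about 2 mm. A picture is of the moment at which its call begins.
- r.finish_job(): hands the job in; it is judged then, once.
The state is a dict: "clock": time; "q": joint angles; "qd": joint speeds; "joint_torque": joint torques, N m; "tool_pos": TCP position; "eef_rot": TCP orientation; "contact_force": force on the tool from outside, world axes, zero at the start; "moment": the same for the moment, N m; "opening": opening from 0.0 (shut) to 1.0 (fully open); "finger_force": force on a finger pad.
Only numpy, scipy, OpenCV 4.12 (cv2) and the standard library are available. Lean on these libraries where they do the work, as an engineer would, in place of code of your own. Each camera call takes 0.05 s, during which the arm holds its last target. There are 200 camera calls.

TASK

Close up the big brass gland on the larger junction box, the one with the ratchet spanner already on it. Run its nut clockwise by hand until it is finger-tight, then let go of the nut and use the spanner's handle to give it one further quarter turn clockwise, no more, and let go.

Things in the scene. Friction and masses are not known exactly. Their poses are not given: they have to be found in the camera images.
- gland_nut (a point): Big gland's brass nut on the larger grey box (the smaller box has a smaller gland, no spanner, already tight). Ribbed round barrel, diameter 36, height 36, z 80 to 116 mm over the bench; point at its centre on the upright turning axis, z 98. Spanner ring (diameter 58) below it, top at z 76. Own x: where the dark pointer on the crown (17 long, 4 high) points; z up. Grip on any diameter.
- nut_turn (a joint): Angle of the nut relative to the spanner, rad, grows clockwise from above. Starts between -1.35 and -0.5; finger-tight is its stop at 0, where the crown's pointer points along the spanner's handle. Turns easily (0.08 N m), stays where it is left; the ratchet lets the nut run on while the spanner stands still.
- spanner_grip (a point): Steel ratchet ring spanner, captive on the gland below the barrel, swings level about the nut's axis. Cranked handle: low near the nut, then 95 to 180 mm from the axis a straight level bar 14 wide, z 88 to 100 mm. Point: where to grip, middle of the bar's section, 120 mm from the axis, z 94. Box top below it at z 58. Own x points outwards along the handle, z up.
- spanner_turn (a joint): Angle of the spanner about the gland's upright axis, rad; 0 at the start, grows clockwise from above, 2.2 at most; a quarter turn is 1.57. It carries the nut along. Stiff: 1.5 N m, about 12 N at the place to grip; stays where it is left.

How it is judged:
On the way, in this order (a step that is already met when the one before it is completed fails the run):
1. the nut is finger-tight while the spanner still stands where it was (within 15 degrees) (value of joint nut_turn above -0.17 rad and value of joint spanner_turn below 0.26 rad), for 0.2 s.
2. the spanner has been swung a quarter turn clockwise (within 12 degrees) (value of joint nut_turn above -0.2 rad and value of joint spanner_turn between 1.36 and 1.78 rad), for 0.2 s.
At the end, for the whole second after the job is handed in: The nut is finger-tight (within about 11 degrees of its stop on the spanner) and the spanner stands a quarter turn (90 degrees, within 12) clockwise from where it started, at rest (all of step 2 and velocity of joint spanner_turn below 0.05 rad/s); the robot touches nothing.
It fails at once if the gland is overtightened: the spanner is turned more than 20 degrees past the quarter turn (value of joint spanner_turn above 1.92 rad).
It fails at once if the spanner is swung (more than 20 degrees) before the nut is finger-tight (value of joint spanner_turn above 0.35 rad and value of joint nut_turn below -0.3 rad).
It fails at once if the extra turn is put on by gripping the nut instead of the spanner (the gripper is at the nut while the spanner turns) (value of joint spanner_turn above 0.35 rad and distance between the grasp point and gland_nut below 0.04 m).
It also fails if it takes over 51 s, if anything falls off the work surface, if the arm or the gripper's body presses on something with over 40 N, if the wrist force passes 120 N, or if a joint passes its speed limit or range.

## Working session

There is one attempt and no reset: what is moved stays moved. The work goes in short steps, Python scripts to look and compute and a tool call to move; the robot and the scene stay as the last step left them, time stands still between calls to the robot, and variables do not carry over. Pictures are saved under pics/ and viewed, at most 10 in all, crops included, and the job is handed in when it is done.

Besides the shell and the picture viewer there is one more tool, called after "Request:" as name(argument=value, ...) on one line, values as JSON. servo_tool: Moves the arm, as the interface text tells. Its arguments: {"type":"object","properties":{"translation":{"type":"array"},"turn":{"type":"array"},"grip":{"type":"number"},"grip_force":{"type":"number"}},"required":["translation","turn"]}

```bash
mkdir -p pics; python3 - <<'E'
from plant import r, optics
import cv2,numpy as np
s=r.get_state();print({k:np.round(v,3) for k,v in s.items()})
for n in ["scene","top"]:
    d=optics.snapshot(n);cv2.imwrite(f"pics/{n}0.png",d["img"][:,:,::-1]);np.savez(f"{n}0.npz",**d)
    print(n,d["mtx"].round(1).tolist(),d["R"].round(3).tolist(),d["t"].round(3))
a=cv2.imread("pics/scene0.png");b=cv2.imread("pics/top0.png")
cv2.imwrite("pics/top0b.png",cv2.resize(b,(800,600),interpolation=cv2.INTER_CUBIC))
E
```

```text
{'clock': np.float64(0.0), 'q': array([-1.19 ,  0.69 , -0.195,  1.566,  0.157,  0.902, -0.215]), 'qd': array([-0.001, -0.001, -0.   ,  0.002, -0.001, -0.001,  0.   ]), 'joint_torque': array([-1.0000e-03, -5.2755e+01, -1.2670e+00, -1.5342e+01, -5.3000e-02,
        6.0000e-03,  0.0000e+00]), 'tool_pos': array([0.212, 0.587, 0.238]), 'eef_rot': array([ 0.173,  0.985, -0.001, -0.   ]), 'contact_force': array([ 0.302, -0.588,  0.338]), 'moment': array([-0.01 ,  0.031,  0.032]), 'finger_force': np.float64(0.0), 'opening': np.float64(0.996)}
scene [[466.8, 0.0, 256.7], [0.0, 466.8, 184.5], [0.0, 0.0, 1.0]] [[-0.318, 0.948, 0.0], [0.495, 0.167, -0.853], [-0.808, -0.271, -0.523]] [ 0.116 -0.151  1.342]
top [[407.4, 0.0, 260.0], [0.0, 407.4, 187.2], [0.0, 0.0, 1.0]] [[-0.022, -0.999, 0.043], [-0.998, 0.019, -0.059], [0.058, -0.044, -0.997]] [0.032 0.498 0.852]
```

View pics/top0b.png

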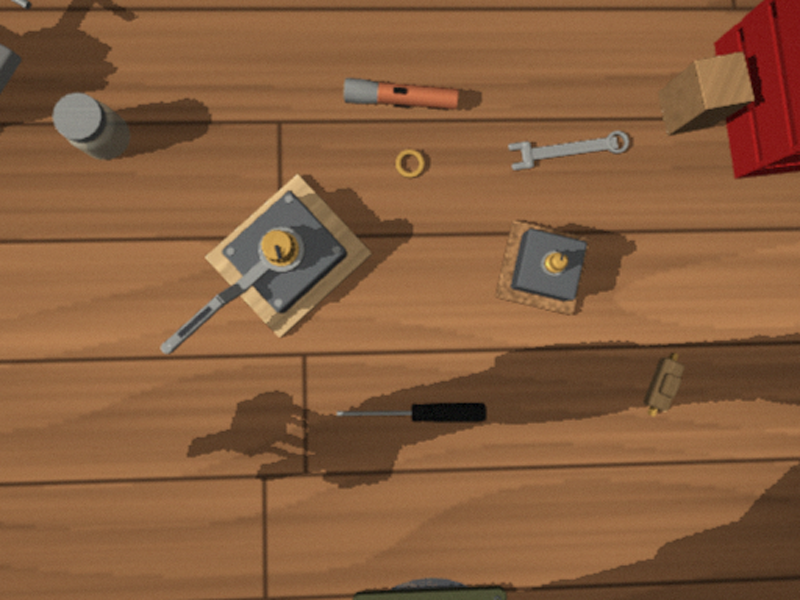

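View pics/scene0.png

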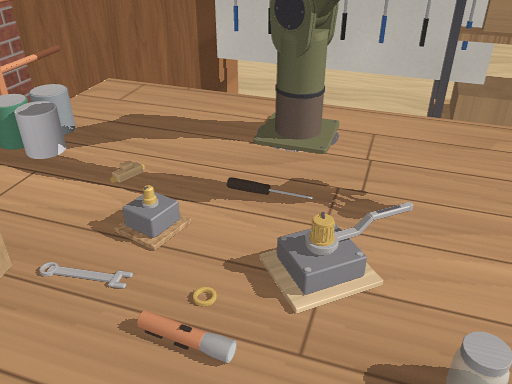

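The top view shows the nut at about (280,247) in the 800x600 picture, with the handle running to the lower left and ending near (168,348). The pointer is the dark mark at about (278,250). Next I measure all three.

```bash
cat > h.py <<'E'
import numpy as np
def cast(d,uv,z):
    uv=np.atleast_2d(uv);R,t=d["R"],d["t"];c=-R.T@t
    rays=(R.T@np.linalg.inv(d["mtx"])@np.c_[uv,np.ones(len(uv))].T).T
    return c+rays*((z-c[2])/rays[:,2])[:,None]
def pts(d):
    z=d["z_map"];v,u=np.mgrid[:384,:512]
    p=np.linalg.inv(d["mtx"])@np.c_[u.ravel(),v.ravel(),np.ones(u.size)].T*z.ravel()
    return (d["R"].T@(p-d["t"][:,None])).T.reshape(384,512,3)
E
python3 - <<'E'
import numpy as np,cv2
from h import *
d=dict(np.load("top0.npz"));P=pts(d);im=d["img"]
hsv=cv2.cvtColor(im,cv2.COLOR_RGB2HSV)
roi=np.zeros((384,512),bool);roi[100:235,90:250]=1
cr=roi&(P[...,2]>.110)&(P[...,2]<.13); 
roi2=np.zeros_like(roi);roi2[135:180,155:205]=1
cr&=roi2
print("crown n",cr.sum(),P[cr].mean(0),np.median(P[cr][:,2]))
(c,rad)=cv2.minEnclosingCircle(np.argwhere(cr)[:,::-1].astype(np.float32));print(c,rad,cast(d,c,.116))
br=roi&(P[...,2]>.08)&(P[...,2]<.107)&(hsv[...,1]<70)
q=np.argwhere(br);print("bar",len(q))
vx,vy,x0,y0=cv2.fitLine(q[:,::-1].astype(np.float32),cv2.DIST_HUBER,0,.01,.01).ravel()
A=cast(d,[[x0,y0],[x0+30*vx,y0+30*vy]],.1);print(A,P[br].min(0),P[br].max(0))
crop=im[145:180,160:200][:,:,::-1];cv2.imwrite("pics/crop.png",cv2.resize(crop,None,fx=14,fy=14,interpolation=cv2.INTER_NEAREST))
jar=np.zeros_like(roi);jar[50:110,25:90]=1
m=jar&(P[...,2]>.03);print("jar",P[m].max(0),np.median(P[m],0),P[m].min(0))
s=dict(np.load("scene0.npz"));Q=pts(s);c=(Q[...,2]>.110)&(Q[...,2]<.13)&(np.abs(Q[...,0]-A[0,0])<.15)&(np.abs(Q[...,1]-A[0,1])<.2);print("scene crown",Q[c].mean(0),c.sum())
E
```

```text
crown n 300 [0.55239639 0.17942718 0.11644467] 0.11637931462839804
(177.4803924560547, 156.6764678955078) 10.046178817749023 [[0.55254628 0.17903323 0.116     ]]
bar 429
[[0.46668931 0.27620121 0.1       ]
 [0.50296109 0.23374286 0.1       ]] [0.42803105 0.15638141 0.08002551] [0.57631369 0.32074668 0.10406771]
jar [0.75266112 0.45822412 0.87773892] [0.71465743 0.41880892 0.08380185] [0.44836665 0.05980216 0.03010742]
scene crown [0.56011377 0.18245483 0.11462988] 252
```

View pics/crop.png

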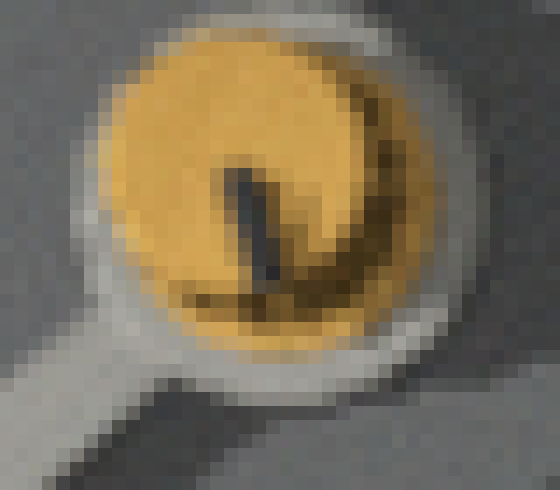

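Request:
servo_tool(translation=[[-0.046,-0.0267,0],[-0.046,-0.0267,0],[-0.046,-0.0267,0],[-0.046,-0.0267,0],[-0.046,-0.0267,0],[-0.046,-0.0267,0],[-0.046,-0.0267,0],[-0.046,-0.0267,0],[-0.046,-0.0267,0],[-0.045,-0.0267,0]], turn=[[0,0,0],[0,0,0],[0,0,0],[0,0,0],[0,0,0],[0,0,0],[0,0,0],[0,0,0],[0,0,0],[0,0,0]])

```text
clock: 1.35
tool_pos: [0.5541, 0.1791, 0.2384]
eef_rot: [0.173, 0.985, -0.0, -0.0]
contact_force: [0.4, 0.8, 0.6]
opening: 1.001
finger_force: 0.0
```

```bash
cat >> h.py <<'E'
from scipy.spatial.transform import Rotation as Ro
def rep(r,target=None,yaw=None):
    s=r.get_state();M=Ro.from_quat(s["eef_rot"]).as_matrix()
    print("t",round(float(s["clock"]),2),"pos",s["tool_pos"].round(4),"yaw x",np.degrees(np.arctan2(M[1,0],M[0,0])).round(1),"z",M[:,2].round(3),"q",s["q"].round(2),"F",s["contact_force"].round(1),"M",s["moment"].round(2),"open",round(float(s["opening"])*88,1),"ff",round(float(s["finger_force"]),1))
    if target is not None: print("tool-frame shift",(M.T@(np.array(target)-s["tool_pos"])).round(4))
E
python3 - <<'E'
from plant import r,optics
import cv2
from h import *
rep(r,[.5525,.179,.082])
d=optics.snapshot("wrist");cv2.imwrite("pics/w1.png",d["img"][:,:,::-1]);np.savez("w1.npz",**d)
E
```

```text
t 1.35 pos [0.5541 0.1791 0.2384] yaw x 160.1 z [-0.001 -0.    -1.   ] q [-0.24  0.64 -0.26  1.7   0.2   0.84  0.64] F [0.4 0.8 0.6] M [ 0.05 -0.04  0.01] open 88.1 ff 0.0
tool-frame shift [ 0.0014 -0.0006  0.1564]
```

View pics/w1.png

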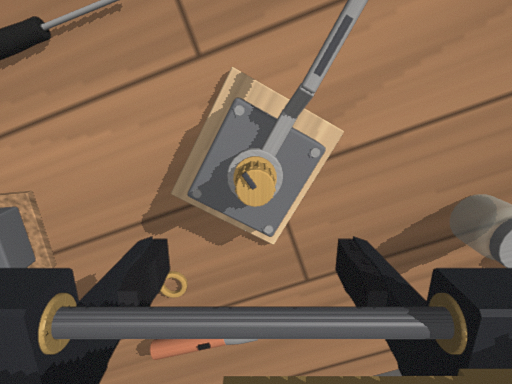

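The wrist view shows the crown at about (255,183) with its pointer towards the upper left near (245,177). The handle leaves to the upper right. I'll measure both in this view.

```bash
python3 - <<'E'
import cv2
from h import *
d=dict(np.load("w1.npz"));P=pts(d);hsv=cv2.cvtColor(d["img"],cv2.COLOR_RGB2HSV)
roi=np.zeros((384,512),bool);roi[140:215,215:295]=1
c=roi&(P[...,2]>.112)&(P[...,2]<.125);q=P[c];print(c.sum(),q.mean(0),(q.min(0)+q.max(0))/2,q.max(0)-q.min(0))
pm=c&(hsv[...,2]<110);p=P[pm];k=p[:,2]>0;print(pm.sum(),p.mean(0),p.min(0),p.max(0))
ctr=(q.min(0)+q.max(0))/2
print("pointer ang (from pix)",np.degrees(np.arctan2(*(p.mean(0)-ctr)[[1,0]])))
u=np.argwhere(pm)[:,::-1].astype(np.float32);vx,vy,x,y=cv2.fitLine(u,cv2.DIST_L2,0,.01,.01).ravel()
A=cast(d,[[x,y],[x+10*vx,y+10*vy]],.118);print("line ang",np.degrees(np.arctan2(*(A[1]-A[0])[[1,0]])))
b=(P[...,2]>.085)&(P[...,2]<.106)&(hsv[...,1]<70);b[140:]=0;b[:,:270]=0;b[:,380:]=0
vx,vy,x,y=cv2.fitLine(np.argwhere(b)[:,::-1].astype(np.float32),cv2.DIST_HUBER,0,.01,.01).ravel()
A=cast(d,[[x,y],[x+10*vx,y+10*vy]],.1);e=A[0]-ctr;print("bar",b.sum(),A[0],np.degrees(np.arctan2(*(A[1]-A[0])[[1,0]])),np.degrees(np.arctan2(e[1],e[0])))
E
```

```text
1204 [0.55350318 0.18146055 0.11751966] [0.55455058 0.1809145  0.11764856] [0.03609571 0.03678564 0.011271  ]
112 [0.54468926 0.17789211 0.12024369] [0.53722701 0.16614586 0.11226967] [0.55354064 0.18223405 0.12328406]
pointer ang (from pix) -162.96024327186828
line ang 17.423519700985747
bar 2121 [0.46915092 0.27657514 0.1       ] 130.47189974949137 131.75642295550819
```

Request:
servo_tool(translation=[[0.0009,0.0007,0.04],[0,0,0.04],[0,0,0.035],[0,0,0.025],[0,0,0.015],[0,0,0]], turn=[[0,0,0],[0,0,0],[0,0,0],[0,0,0],[0,0,0],[0,0,0]], grip=0.75)

```text
clock: 2.15
tool_pos: [0.5521, 0.1816, 0.0829]
eef_rot: [0.172, 0.985, -0.0, -0.001]
contact_force: [-0.5, 0.3, -0.2]
opening: 0.75
finger_force: 0.0
```

Request:
servo_tool(translation=[[0,0,0],[0,0,0],[0,0,0],[0,0,0],[0,0,0],[0,0,0]], turn=[[0,0,0],[0,0,0],[0,0,0],[0,0,0],[0,0,0],[0,0,0]], grip=0.3, grip_force=15)

```text
clock: 2.9
tool_pos: [0.5532, 0.182, 0.0843]
eef_rot: [0.173, 0.985, 0.0, 0.001]
contact_force: [0.5, 0.5, 5.8]
opening: 0.405
finger_force: 15.0
```

```bash
python3 -c "
from plant import r
from h import *
rep(r,[.5535,.180,.082])"
```

```text
t 2.9 pos [0.5532 0.182  0.0843] yaw x 160.1 z [ 0.001  0.001 -1.   ] q [-0.29  0.85 -0.18  1.81  0.29  0.5   0.56] F [0.5 0.5 5.8] M [ 0.01  0.05 -0.01] open 35.7 ff 15.0
tool-frame shift [-0.001  -0.0018  0.0023]
```

Request:
servo_tool(translation=[[0,0,0],[0,0,0],[0,0,0],[0,0,0],[0,0,0],[0,0,0],[0,0,0],[0,0,0],[0,0,0],[0,0,0]], turn=[[0,0,0.12],[0,0,0.12],[0,0,0.12],[0,0,0.12],[0,0,0.12],[0,0,0.12],[0,0,0.12],[0,0,0.12],[0,0,0.1],[0,0,0]])

```text
clock: 4.15
tool_pos: [0.5552, 0.1837, 0.0844]
eef_rot: [0.646, 0.763, 0.003, 0.001]
contact_force: [4.7, 3.6, 1.8]
opening: 0.402
finger_force: 15.0
```

```bash
python3 -c "
from plant import r
from h import *
rep(r,[.5535,.180,.082])"
```

```text
t 4.15 pos [0.5552 0.1837 0.0844] yaw x 99.5 z [ 0.005  0.003 -1.   ] q [-0.44  0.86  0.07  1.82 -0.13  0.46 -0.11] F [4.7 3.6 1.8] M [ 0.65 -0.67  0.01] open 35.4 ff 15.0
tool-frame shift [-0.0034 -0.0023  0.0024]
```

Request:
servo_tool(translation=[[-0.001,-0.001,0],[-0.001,0,0],[0,0,0],[0,0,0]], turn=[[0,0,0.05],[0,0,0.05],[0,0,0.05],[0,0,0]])

```text
clock: 4.65
tool_pos: [0.5556, 0.1829, 0.0845]
eef_rot: [0.701, 0.713, 0.004, 0.001]
contact_force: [5.8, 5.4, -0.4]
opening: 0.402
finger_force: 15.0
```

```bash
python3 -c "
from plant import r,optics
import cv2
from h import *
rep(r,[.5535,.180,.082])
d=optics.snapshot('wrist');cv2.imwrite('pics/w2.png',d['img'][:,:,::-1]);np.savez('w2.npz',**d)
"
```

```text
t 4.65 pos [0.5556 0.1829 0.0845] yaw x 91.0 z [ 0.008  0.005 -1.   ] q [-0.46  0.86  0.11  1.82 -0.19  0.46 -0.2 ] F [ 5.8  5.4 -0.4] M [ 1.09 -1.1   0.26] open 35.4 ff 15.0
tool-frame shift [-0.0028 -0.0022  0.0025]
```

View pics/w2.png

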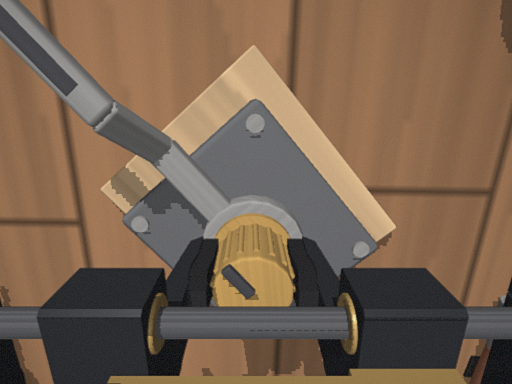

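The pointer at about (238,281) now points upper left, roughly along the handle. The wrist moment has risen to 0.26 N m, which fits the stop. I'll release, lift and check.

Request:
servo_tool(translation=[[0,0,0],[0,0,0],[0,0,0],[0,0,0]], turn=[[0,0,0],[0,0,0],[0,0,0],[0,0,0]], grip=0.8)

```text
clock: 5.2
tool_pos: [0.5516, 0.1791, 0.0835]
eef_rot: [0.702, 0.712, -0.0, -0.0]
contact_force: [0.6, 0.6, -0.4]
opening: 0.796
finger_force: 0.0
```

Request:
servo_tool(translation=[[0,0,-0.03],[0,0,-0.04],[0,0,-0.04],[0,0,-0.03],[0,0,0]], turn=[[0,0,0],[0,0,0],[0,0,0],[0,0,0],[0,0,0]])

```text
clock: 5.82
tool_pos: [0.5533, 0.1797, 0.226]
eef_rot: [0.702, 0.712, 0.002, 0.001]
contact_force: [0.4, 0.6, -0.1]
opening: 0.799
finger_force: 0.0
```

```bash
cat > m.py <<'E'
from plant import r,optics
import cv2,sys
from h import *
d=optics.snapshot('wrist');cv2.imwrite(f'pics/{sys.argv[1]}.png',d['img'][:,:,::-1])
P=pts(d);hsv=cv2.cvtColor(d["img"],cv2.COLOR_RGB2HSV)
near=np.hypot(P[...,0]-.5535,P[...,1]-.18)
ang=lambda v:np.degrees(np.arctan2(v[1],v[0])).round(1)
c=(near<.03)&(P[...,2]>.113)&(P[...,2]<.125);q=P[c];ctr=(q.min(0)+q.max(0))/2;print("ctr",c.sum(),ctr)
pm=c&(hsv[...,2]<110)&(near<.02);p=P[pm]
if pm.sum()>20:
    vx,vy,x,y=cv2.fitLine(np.argwhere(pm)[:,::-1].astype(np.float32),cv2.DIST_L2,0,.01,.01).ravel()
    A=cast(d,[[x,y],[x+10*vx,y+10*vy]],.119);print("pointer",pm.sum(),ang(p.mean(0)-ctr),"line",ang(A[1]-A[0]))
b=(near>.095)&(near<.19)&(P[...,2]>.085)&(P[...,2]<.106)&(hsv[...,1]<70)
vx,vy,x,y=cv2.fitLine(np.argwhere(b)[:,::-1].astype(np.float32),cv2.DIST_HUBER,0,.01,.01).ravel()
A=cast(d,[[x,y],[x+10*vx,y+10*vy]],.1);a0=np.array([.5535,.18,0]);e=A[0]-a0
print("bar",b.sum(),A[0],"dir",ang(A[1]-A[0]),"from axis",ang(e))
w=(A[1]-A[0])[:2];w/=np.linalg.norm(w);w*=np.sign(w@e[:2]);a=np.degrees(np.arctan2(w[1],w[0]))
g=A[0][:2]+w*(np.sqrt(.12**2-(e[1]*w[0]-e[0]*w[1])**2)-e[:2]@w)
print("grip pt",g,"dir",a);rep(r,[g[0],g[1],.075])
E
python3 m.py w3
```

```text
ctr 1288 [0.55543411 0.18134716 0.11776677]
pointer 116 132.4 line -34.7
bar 2205 [0.46046623 0.28826865 0.1       ] dir -48.2 from axis 130.7
grip pt [0.47563444 0.27130692] dir 131.80502629742927
t 5.88 pos [0.5522 0.1796 0.2243] yaw x 90.8 z [ 0.001  0.001 -1.   ] q [-0.49  0.65  0.17  1.73 -0.15  0.77 -0.24] F [-0.5 -0.4 -0.7] M [-0.15  0.07  0.01] open 70.6 ff 0.0
tool-frame shift [ 0.0927 -0.0755  0.1493]
```

View pics/w3.png

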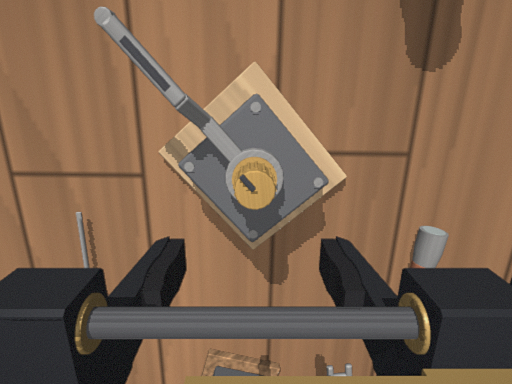

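Pointer at (247,183) and handle out to (103,17); their directions look close, but the line fit gave 145° against 131°. I'll measure the pointer more exactly.

```bash
python3 - <<'E'
from plant import r,optics
import cv2
from h import *
d=optics.snapshot('wrist');im=d["img"]
u0,v0=225,155;crop=im[v0:v0+60,u0:u0+60]
cv2.imwrite('pics/c3.png',cv2.resize(crop[:,:,::-1],None,fx=9,fy=9,interpolation=cv2.INTER_NEAREST))
hsv=cv2.cvtColor(im,cv2.COLOR_RGB2HSV)
m=np.zeros((384,512),np.uint8);m[168:202,232:272]=((hsv[...,1]<110)&(hsv[...,2]<110))[168:202,232:272]
n,l,s,c=cv2.connectedComponentsWithStats(m);print(s[1:],c[1:])
k=1+s[1:,4].argmax();q=np.argwhere(l==k)[:,::-1].astype(np.float32)
vx,vy,x,y=cv2.fitLine(q,cv2.DIST_L2,0,.01,.01).ravel();A=cast(d,[[x-5*vx,y-5*vy],[x+5*vx,y+5*vy]],.12);e=A[1]-A[0];print(np.degrees(np.arctan2(e[1],e[0]))%180, cv2.minAreaRect(q))
E
```

```text
[[241 175  16  17 116]
 [232 194   8   8  33]] [[248.65517241 183.04310345]
 [234.27272727 198.81818182]]
131.45776915934422 ((248.8314971923828, 183.20167541503906), (19.84595489501953, 5.872023582458496), 48.012786865234375)
```

View pics/c3.png

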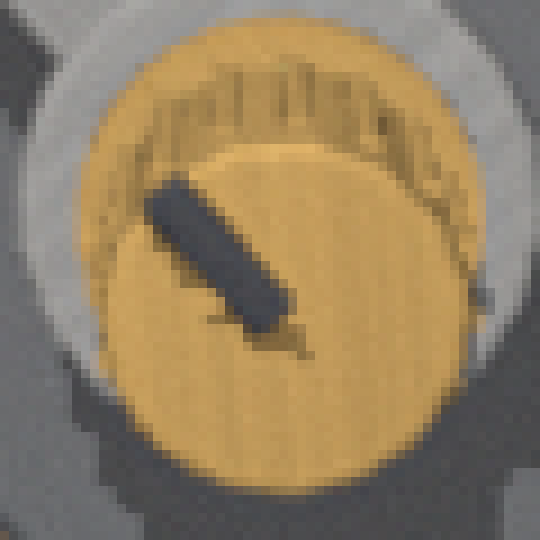

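The cleaner fit puts the pointer at 131.5° and the handle at 131°, so the nut is finger-tight and the spanner has not moved. Now I move to the handle.

Request:
servo_tool(translation=[[0.031,-0.025,0],[0.031,-0.025,0],[0.031,-0.025,0],[0,0,0],[0,0,0],[0,0,0],[0,0,0],[0,0,0],[0,0,0]], turn=[[0,0,0],[0,0,0],[0,0,0],[0,0,-0.141],[0,0,-0.141],[0,0,-0.141],[0,0,-0.141],[0,0,-0.141],[0,0,0]])

```text
clock: 7.05
tool_pos: [0.4749, 0.2709, 0.2224]
eef_rot: [0.414, 0.91, -0.001, -0.001]
contact_force: [-0.0, -0.7, 0.1]
opening: 0.801
finger_force: 0.0
```

```bash
python3 m.py w4; python3 -c "
from plant import r
from h import *
rep(r,[.475,.2708,.075])"
```

```text
ctr 370 [0.55053178 0.18711785 0.11747521]
pointer 60 160.7 line 54.3
bar 1582 [0.45926118 0.28827904 0.1       ] dir -48.8 from axis 131.0
grip pt [0.47475675 0.27055109] dir 131.15591740654875
t 7.1 pos [0.4751 0.271  0.2226] yaw x 131.0 z [-0.002 -0.001 -1.   ] q [-0.59  0.61 -0.02  1.82  0.02  0.71  0.09] F [-0.  -0.4  0.2] M [ 0.01 -0.03 -0.05] open 69.7 ff 0.0
tool-frame shift [-0.0002 -0.0002  0.1476]
t 7.1 pos [0.4751 0.271  0.2226] yaw x 131.0 z [-0.002 -0.001 -1.   ] q [-0.59  0.61 -0.02  1.82  0.02  0.71  0.09] F [-0.  -0.4  0.2] M [ 0.01 -0.03 -0.05] open 69.7 ff 0.0
tool-frame shift [-2.000e-04  1.000e-04  1.476e-01]
```

Aligned. I'll descend, close, and check.

Request:
servo_tool(translation=[[0,0,0.04],[0,0,0.04],[0,0,0.035],[0,0,0.02],[0,0,0.0115],[0,0,0]], turn=[[0,0,0],[0,0,0],[0,0,0],[0,0,0],[0,0,0],[0,0,0]])

```text
clock: 7.85
tool_pos: [0.4753, 0.2712, 0.0766]
eef_rot: [0.414, 0.911, -0.001, -0.0]
contact_force: [0.1, -0.2, -0.2]
opening: 0.802
finger_force: 0.0
```

Request:
servo_tool(translation=[[0,0,0],[0,0,0],[0,0,0],[0,0,0],[0,0,0],[0,0,0],[0,0,0]], turn=[[0,0,0],[0,0,0],[0,0,0],[0,0,0],[0,0,0],[0,0,0],[0,0,0]], grip=0.05, grip_force=35)

```text
clock: 8.72
tool_pos: [0.4754, 0.2712, 0.0772]
eef_rot: [0.413, 0.911, -0.0, -0.0]
contact_force: [-0.6, -1.9, 2.0]
opening: 0.155
finger_force: 35.0
```

```bash
python3 -c "
from plant import r
from h import *
rep(r,[.475,.2708,.075])"
```

```text
t 8.72 pos [0.4754 0.2712 0.0772] yaw x 131.2 z [-0.001 -0.    -1.   ] q [-0.59  0.84 -0.02  1.93  0.04  0.38  0.08] F [-0.6 -1.9  2. ] M [-0.16  0.21  0.16] open 13.6 ff 35.0
tool-frame shift [-0.     -0.0006  0.0022]
```

Request:
servo_tool(translation=[[-0.0006,0.012,0],[-0.0006,0.012,0],[-0.0006,0.012,0],[-0.0006,0.012,0],[-0.0006,0.012,0],[-0.0006,0.012,0],[-0.0006,0.012,0],[-0.0006,0.012,0],[0,0,0]], turn=[[0,0,0.1],[0,0,0.1],[0,0,0.1],[0,0,0.1],[0,0,0.1],[0,0,0.1],[0,0,0.1],[0,0,0.1],[0,0,0]])

```text
clock: 9.85
tool_pos: [0.5626, 0.3016, 0.0772]
eef_rot: [0.735, 0.678, -0.002, -0.001]
contact_force: [-4.5, 1.0, 5.8]
opening: 0.154
finger_force: 35.2
```

```bash
cat > a.py <<'E'
from plant import r
from h import *
s=r.get_state();e=s["tool_pos"]-[.554,.1805,0];a=np.degrees(np.arctan2(e[1],e[0]));print("ang",a,"r",np.hypot(*e[:2]),"turned rad",np.radians(131.2-a));rep(r)
E
python3 a.py
```

```text
ang 85.95622496230781 r 0.12140851018138468 turned rad 0.78965284043935
t 9.85 pos [0.5626 0.3016 0.0772] yaw x 85.4 z [-0.004 -0.    -1.   ] q [-0.66  0.93  0.19  1.64 -0.27  0.6  -0.4 ] F [-4.5  1.   5.8] M [-0.    0.94  0.29] open 13.6 ff 35.2
```

Request:
servo_tool(translation=[[-0.0006,0.012,0],[-0.0006,0.012,0],[-0.0006,0.012,0],[-0.0006,0.012,0],[-0.0006,0.012,0],[-0.0006,0.012,0],[-0.0006,0.012,0],[-0.0004,0.0095,0],[0,0,0],[0,0,0]], turn=[[0,0,0.1],[0,0,0.1],[0,0,0.1],[0,0,0.1],[0,0,0.1],[0,0,0.1],[0,0,0.1],[0,0,0.08],[0,0,0],[0,0,0]])

```text
clock: 11.1
tool_pos: [0.6446, 0.2627, 0.0773]
eef_rot: [0.937, 0.349, -0.0, -0.002]
contact_force: [-3.7, 4.9, 3.3]
opening: 0.15
finger_force: 35.3
```

```bash
python3 a.py
```

```text
ang 42.20041168791628 r 0.12235468116312813 turned rad 1.5533358489653235
t 11.1 pos [0.6446 0.2627 0.0773] yaw x 40.9 z [-0.002  0.004 -1.   ] q [-0.64  1.02  0.4   1.46 -0.5   0.77 -0.91] F [-3.7  4.9  3.3] M [0.85 0.74 0.43] open 13.2 ff 35.3
```

Turned by 1.55 rad. I'll release, rise, and check by camera.

Request:
servo_tool(translation=[[0,0,0],[0,0,0],[0,0,0],[0,0,0],[0,0,0],[0,0,0]], turn=[[0,0,0],[0,0,0],[0,0,0],[0,0,0],[0,0,0],[0,0,0]], grip=0.7)

```text
clock: 11.85
tool_pos: [0.646, 0.2594, 0.0772]
eef_rot: [0.938, 0.347, 0.0, -0.0]
contact_force: [0.0, -0.1, -0.4]
opening: 0.701
finger_force: 0.0
```

Request:
servo_tool(translation=[[0,0,-0.03],[0,0,-0.04],[0,0,-0.04],[0,0,-0.04],[0,0,0],[0,0,0]], turn=[[0,0,0],[0,0,0],[0,0,0],[0,0,0],[0,0,0],[0,0,0]])

```text
clock: 12.6
tool_pos: [0.6453, 0.2595, 0.2265]
eef_rot: [0.938, 0.348, -0.001, -0.0]
contact_force: [-0.4, -0.2, -0.7]
opening: 0.698
finger_force: 0.0
```

```bash
python3 m.py w5
```

```text
ctr 539 [0.55860964 0.18420373 0.11784449]
pointer 108 9.8 line -27.7
bar 1546 [0.66025309 0.27761831 0.1       ] dir -137.5 from axis 42.4
grip pt [0.64207778 0.26095664] dir 42.512122229588776
t 12.65 pos [0.645  0.2594 0.2258] yaw x 40.7 z [-0.003 -0.    -1.   ] q [-0.68  0.85  0.49  1.36 -0.42  1.04 -0.97] F [ 0.1  0.2 -0.7] M [-0.04  0.1  -0.02] open 61.5 ff 0.0
tool-frame shift [-0.0008 -0.0028  0.1508]
```

View pics/w5.png

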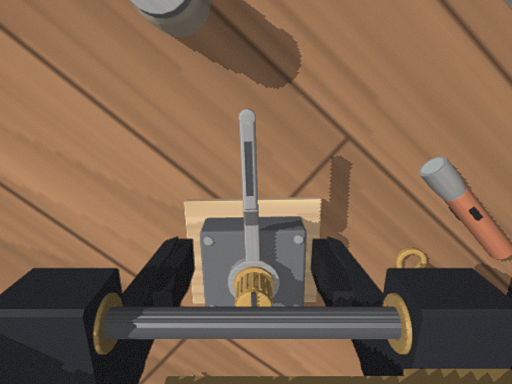

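The handle now stands at 42.4°, so the spanner has turned 88.7°. The crown's pointer near (254,298) lies along the handle, and the gripper is clear.

```bash
python3 -c "
from plant import r
print(r.finish_job())"
```

```text
the job is handed in; nothing more can be done
None
```

The job is handed in: the nut was run finger-tight by hand, then the spanner was swung about 89° clockwise by its handle and released with the gripper clear; no verdict came back.

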